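# Extend the telescopic stock rest to its last hole

## Task

Extend the telescopic stock rest so that it will carry a long bar: draw its outer tube outwards (away from the bolted foot) until the two hidden sprung buttons pop out through the first pair of holes, stop pulling as soon as they have, then squeeze both buttons in and draw the tube on until they pop fully out through the last pair of holes. Draw it slowly and by feel: do not haul on the tube once the buttons hold it, or the post slips in its slot. Let go, and leave the loose things round it where they lie.

Things in the scene. Friction and masses are not known exactly. Their poses are not given: they have to be found in the camera images.
- support: Foot of the stock rest, fixed: dark steel plate 100 x 140 x 10 mm bolted to the table, carrying a post with a horizontal square telescopic tube. Origin on the table top; z up, y outwards along the tube, x across it (-x: near side, roughly towards the robot). The tube's axis passes 75 mm above the origin, along y; under it is free space. The foot ends 50 mm from the origin along y.
- post (a joint): Shift of the post along y on the foot, m, 0 at the start. Its flange is held in a slot by clamp nuts: it stays put unless the locked tube is pulled or pushed with more than about 30 N; then it slips and the setting is lost.
- outer_tube (a joint): How far the outer tube is drawn out along +y, m (0 to 0.17). Dark square tube 36 x 36 mm, 180 mm long, wall 3 mm, sliding on a fixed bright inner tube, friction about 1.5 N; it cannot turn. Two pairs of opposite round 16 mm holes in its near and far faces, 55 mm apart along it, empty at the start: the buttons are hidden under its wall, 15 to 105 mm farther out than the first holes.
- button_near (a joint): How far the near (-x side) sprung button stands out, m: 0 hidden in the outer tube, 0.0032 flush with its outer face, 0.0095 fully out (6 mm proud). Round steel button, 14 mm, domed, spring about 2 N, in the fixed inner tube at axis height, 165 to 210 mm from the foot's origin along y: where is to be felt, or seen once it is out. A finger over a hole keeps it from popping out there.
- button_far (a joint): The same for the opposite button, far (+x) side; 48 mm over both ends when out. Out, they lock the tube (1 to 2 mm of play); they catch when it passes at under 60 mm/s. Finger pads closed on both press them flush and also hold the outer tube: pulled with 8 to 18 N it rides over the domes, and the buttons stay behind under its wall until the last holes, 55 mm behind the hand, reach them.
- holes_first (a point): Point on the outer tube's axis midway between the first pair of holes. It moves with the tube. Thin bright lines across the top face mark the pairs. Farther out the tube is plain for 95 mm (a good place to hold it is 50 mm from here); at its end is a V rest, 10 mm thick, up to 36 mm above the axis.
- holes_last (a point): The same for the last pair, 55 mm nearer to the foot.
- pipe_ring_1: Bystander: dark pipe off-cut standing on the table, 48 mm diameter, 34 mm high; origin at the centre of its underside.
- hex_bolt: Bystander: steel hexagon bolt lying on the table, 66 mm long, 22 mm head; origin under its middle.
- test_plate_1: Bystander: small dark practice plate with a weld bead, 70 x 60 x 12 mm, flat on the table; origin at the centre of its underside.

How it is judged:
On the way:
1. both buttons stand out through the first pair of holes (value of joint each of button_near, button_far above 0.007 m and value of joint outer_tube between 0.04 and 0.104 m), for 0.2 s.
At the end, for the whole second after the job is handed in: Both buttons stand out by at least 7 of their 9.5 mm through the last pair of holes (outer tube drawn out 106 to 165 mm by its joint), and the pipe off-cut, bolt and practice plate lie within 2 cm of where they started; the post has not slipped more than 4 mm (value of joint each of button_near, button_far above 0.007 m and value of joint outer_tube between 0.106 and 0.165 m and not (distance of pipe_ring_1 from where it was at the start of the episode above 0.02 m) and not (distance of hex_bolt from where it was at the start of the episode above 0.02 m) and not (distance of test_plate_1 from where it was at the start of the episode above 0.02 m) and value of joint post between -0.004 and 0.004 m); the robot touches nothing.
It fails at once if the pipe off-cut is pushed more than 2 cm from its place (distance of pipe_ring_1 from where it was at the start of the episode above 0.02 m).
It fails at once if the bolt is pushed more than 2 cm from its place (distance of hex_bolt from where it was at the start of the episode above 0.02 m).
It fails at once if the practice plate is pushed more than 2 cm from its place (distance of test_plate_1 from where it was at the start of the episode above 0.02 m).
It fails at once if the post is dragged more than 4 mm along its slot (value of joint post above 0.004 m or value of joint post below -0.004 m).
It also fails if it takes over 42 s, if anything falls off the work surface, if the arm or the gripper's body presses on something with over 40 N, if the wrist force passes 120 N, or if a joint passes its speed limit or range.

## Robot

A 6-joint arm with a two-finger parallel gripper is mounted at the origin on a cart in front of the work surface, level with it; the furniture and walls round the work are solid. World frame = base frame: x ahead of the robot, y to its left, z up, the work surface at z = 0. Lengths are in m, angles in rad, forces in N, time in s.
With the tool pointing down it reaches from about 0.3 to 0.875 m from the base axis. Payload 6.4 kg.
Tool frame: the origin (TCP) lies between the finger pads; the fingertips stand ctrl.tip_extent ahead of it and the grasp point (between the pads) is the TCP (ctrl.tip_extent is the distance from the TCP to the fingertips, in m); z points along the fingers, y is the line along which they close (so a half turn about z gives the same grasp; the last joint's range is limited). The gripper opens to 85 mm and grips with 20 to 120 N. Pads are 22 mm wide; open, the fingers measure 114 mm over their backs; the gripper's body (76 mm by 85 mm) begins 54 mm behind the grasp point. The pads swing forward as they close: fully open they stand 13 mm farther back than shut.
Start: joints at [1.136, 0.181, 1.607, -0, 1.354, -0.206], TCP at [0.13, 0.56, 0.25] pointing down, gripper open.
Joint ranges: [-2.99, 2.99], [-0.89, 2.07], [0.3, 2.58], [-1.14, 4.28], [0, 2.63], [-3.12, 3.12]. Speed limits (rad/s): [2.57, 2.57, 3.01, 3.14, 3.14, 3.14].

## Interface

Orientations are given as a unit quaternion [w, x, y, z].
In Python, from bench import ctrl gives the robot as it stands.
- The arm moves only by the tool send_rows, never from a script. Its arguments are lists of equal length, an entry for each row: "dr": the turn, a rotation vector about the tool's x, y, z in units of 6 degrees (1.0 is 6 degrees), a list of three; "xyz": the shift along the tool's x, y, z in cm, a list of three; "jaw": the opening in per cent of the stroke, from 0 (shut) to 100 (fully open). In form: {"dr": [[wx, wy, wz], ...], "xyz": [[dx, dy, dz], ...], "jaw": [jaw, ...]}. A call has exactly 8 rows; each row is the pose to reach, as a shift and turn from the pose commanded when the call began, along the tool's axes at that moment; what a row does not reach only later rows make up. A row lasts 1/8 s, in which the tool goes at most 62.5 mm and 10.7 degrees, less where a joint would pass 70% of its speed; a pose out of reach is approached as far as the arm can. A call with a gripper value outside its range is refused whole. The fingers move at their own pace and stop on an object; the grip force is fixed at half the most. Time passes only in rows, so rows that repeat a pose let the fingers close, or fill a call up. It gives the time, the measured TCP pose, the force, the opening and the grip force at its end, in the units of the state.
- ctrl.get_obs(): the state, without advancing time (a new reading comes with each control period).
- ctrl.camera(name): name is "scene" or "side" or "wrist"; returns the picture (420x560x3 uint8, red, green, blue); there is no depth.
- ctrl.calibration(name): a dict with "camera_matrix" (3x3 intrinsics, pixels), "D" ([k1, k2, p1, p2, k3] as OpenCV has them; the pictures are not rectified), "world_from_camera" (4x4, takes a point from camera to world coordinates). Camera axes: x right, y up, looking along -z (the intrinsics and any distortion apply to the point x, -y, -z); pixel columns grow to the right and rows downward; lengths in m; the calibration is good to about 2 mm. A picture is of the moment at which its call begins: read the wrist's pose just before it. calibration takes no time and is no camera call; for the wrist camera it gives the pose at the moment of the call.
- ctrl.hand_in(): hands the job in; it is judged then, once.
The state is a dict: "time_s": time; "q": joint angles; "dq": joint speeds; "joint_efforts": joint torques, N m; "eef_pos": TCP position; "eef_rot": TCP orientation; "wrist_force": force on the tool from outside, world axes, zero at the start; "torque": the same for the moment, N m; "opening": opening from 0.0 (shut) to 1.0 (fully open); "grasp_force": force on a finger pad.
Only numpy, scipy, OpenCV 4.12 (cv2) and the standard library are available. Lean on these libraries where they do the work, as an engineer would, in place of code of your own. Each camera call takes 0.05 s, during which the arm holds its last target. There are 200 camera calls.

## Working session

There is one attempt and no reset: what is moved stays moved. The work goes in short steps, Python scripts to look and compute and a tool call to move; the robot and the scene stay as the last step left them, time stands still between calls to the robot, and variables do not carry over. Pictures are saved under pics/ and viewed, at most 10 in all, crops included, and the job is handed in when it is done.

Besides the shell and the picture viewer there is one more tool, called after ">>>" as name(argument=value, ...) on one line, values as JSON. send_rows: Moves the arm, as the interface text tells. Its arguments: {"type":"object","properties":{"dr":{"type":"array","items":{"type":"array","items":{"type":"number"}}},"xyz":{"type":"array","items":{"type":"array","items":{"type":"number"}}},"jaw":{"type":"array","items":{"type":"number"}}},"required":["dr","xyz","jaw"]}

```bash
mkdir -p pics; ls; python3 - <<'E'
from bench import ctrl
import cv2,numpy as np
o=ctrl.get_obs();print({k:np.round(v,3) for k,v in o.items()},ctrl.tip_extent)
for n in("scene","side"):
    c=ctrl.calibration(n);print(n,np.round(c["camera_matrix"],1).tolist(),np.round(c["D"],3),np.round(c["world_from_camera"],3).tolist())
    cv2.imwrite(f"pics/{n}0.png",ctrl.camera(n)[:,:,::-1])
E
```

```text
pics
{'time_s': np.float64(0.0), 'q': array([ 1.136,  0.182,  1.608, -0.   ,  1.354, -0.206]), 'dq': array([ 0.001, -0.   ,  0.   , -0.   , -0.001,  0.002]), 'joint_efforts': array([-0.0000e+00, -4.4488e+01, -3.5133e+01, -0.0000e+00,  9.0000e-03,
        0.0000e+00]), 'eef_pos': array([0.13 , 0.56 , 0.249]), 'eef_rot': array([-0.   ,  0.114,  0.993, -0.001]), 'wrist_force': array([ 0.049, -0.932,  0.812]), 'torque': array([-0.008, -0.036, -0.052]), 'grasp_force': np.float64(0.0), 'opening': np.float64(1.001)} 0.019
scene [[504.1, 0.0, 285.0], [0.0, 504.1, 208.5], [0.0, 0.0, 1.0]] [-0.153  0.     0.     0.     0.   ] [[0.474, 0.548, -0.689, -0.027], [-0.88, 0.313, -0.356, -0.358], [0.021, 0.776, 0.631, 0.617], [0.0, 0.0, 0.0, 1.0]]
side [[405.8, 0.0, 280.4], [0.0, 405.8, 208.4], [0.0, 0.0, 1.0]] [-0.033  0.     0.     0.     0.   ] [[0.968, 0.15, -0.2, 0.378], [-0.25, 0.519, -0.817, -0.769], [-0.018, 0.841, 0.54, 0.546], [0.0, 0.0, 0.0, 1.0]]
```

View pics/scene0.png

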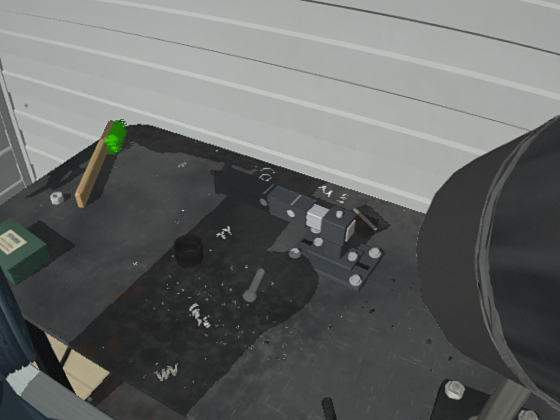

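View pics/side0.png

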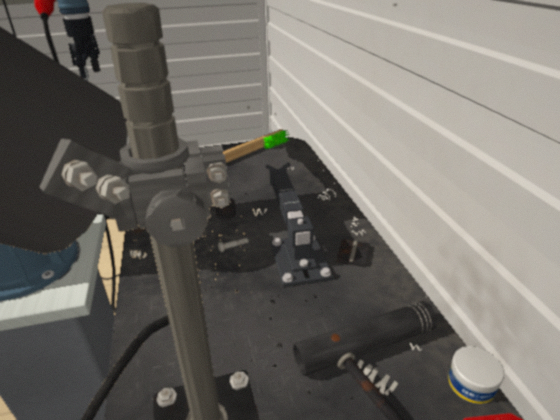

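Scene view: the foot is around (340,265), the tube runs to the upper left with its V rest near (225,180). The ring is at (188,250), the bolt at (255,285) and the plate at about (370,218), behind the foot. I'll enlarge both views.

```bash
python3 - <<'E'
import cv2
a=cv2.imread("pics/scene0.png")[145:300,195:395];a=cv2.convertScaleAbs(a,alpha=1.8)
cv2.imwrite("pics/c1.png",cv2.resize(a,None,fx=3.8,fy=3.8,interpolation=2))
a=cv2.imread("pics/side0.png")[150:300,220:380];a=cv2.convertScaleAbs(a,alpha=1.8)
cv2.imwrite("pics/c2.png",cv2.resize(a,None,fx=4,fy=4,interpolation=2))
E
```

```text
(no output)
```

View pics/c1.png

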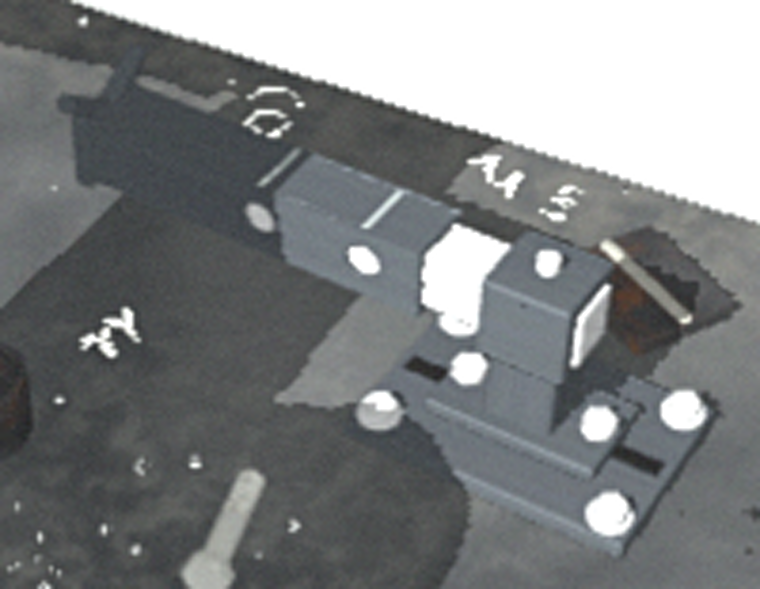

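View pics/c2.png

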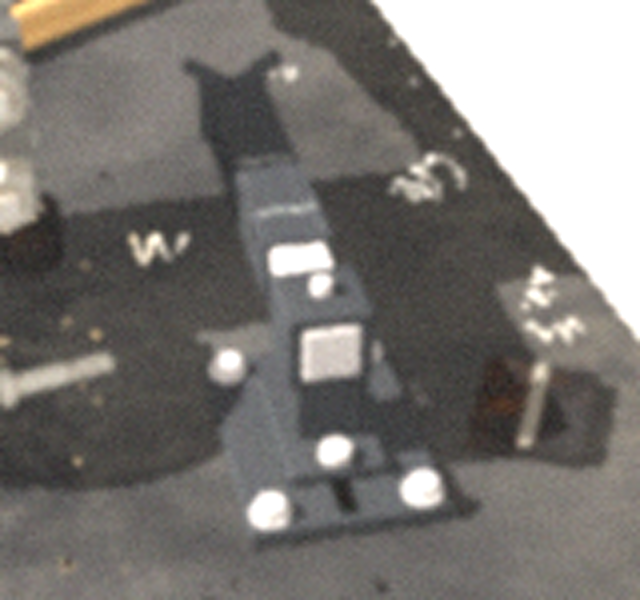

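In crop 1, the first line runs (260,187)–(300,150), the last line (365,227)–(403,192), and the hole centres are at (261,217) and (364,260). In crop 2, the last line runs (257,213)–(312,207) and the first (240,163)–(290,157). Next I'll measure these.

```bash
cat >h.py <<'E'
from bench import ctrl
import cv2,numpy as np
def ray(n,uv,c=None):
    c=c or ctrl.calibration(n);T=np.array(c["world_from_camera"])
    p=cv2.undistortPoints(np.array(uv,float).reshape(-1,1,2),np.array(c["camera_matrix"]),np.array(c["D"]))[:,0]
    d=np.c_[p[:,0],-p[:,1],-np.ones(len(p))]@T[:3,:3].T
    return T[:3,3],d
def onz(n,uv,z,c=None):
    o,d=ray(n,uv,c);return o+d*((z-o[2])/d[:,2])[:,None]
def tri(n1,u1,n2,u2):
    o,d=ray(n1,u1);p,e=ray(n2,u2);out=[]
    for a,b in zip(d,e):
        s=np.linalg.lstsq(np.c_[a,-b],p-o,rcond=None)[0];x=o+a*s[0];y=p+b*s[1];out.append(np.r_[(x+y)/2,np.linalg.norm(x-y)])
    return np.array(out)
E
python3 - <<'E'
from h import *
np.set_printoptions(precision=4,suppress=True)
S=lambda l:np.array(l)/3.8+[195,145]-.4
D=lambda l:np.array(l)/4+[220,150]-.4
a=[[260,187],[300,150],[365,227],[403,192]]
b=[[240,163],[290,157],[257,213],[312,207]]
P=onz("scene",S(a),.093);Q=onz("side",D(b),.093);print(P,Q,sep="\n")
print(tri("scene",S(a),"side",D(b)))
for X in(P,Q):
    f,l=(X[0]+X[1])/2,(X[2]+X[3])/2
    print(f,l,np.linalg.norm(f-l),np.linalg.norm(X[0]-X[1]),np.linalg.norm(X[2]-X[3]),np.degrees(np.arctan2(*(f-l)[[1,0]])))
# foot corners at z=.01, V rest tips
print(onz("scene",S([[622,545],[715,408]]),.01),onz("side",D([[253,540],[480,505]]),.01))
print("vtips",tri("scene",S([[65,103],[138,52]]),"side",D([[187,65],[277,57]])))
print("ring,bolt,plate",onz("scene",S([[0,380],[255,475],[205,575],[645,350],[740,305],[645,230]]),.01))
print(onz("scene",[[188,243]],.034))
E
```

```text
[[ 0.5621 -0.0109  0.093 ]
 [ 0.5954 -0.0127  0.093 ]
 [ 0.5601 -0.0653  0.093 ]
 [ 0.5908 -0.0683  0.093 ]]
[[ 0.5628 -0.0101  0.093 ]
 [ 0.5913 -0.0115  0.093 ]
 [ 0.5584 -0.0636  0.093 ]
 [ 0.588  -0.0659  0.093 ]]
[[ 0.5625 -0.0106  0.093   0.0006]
 [ 0.5904 -0.0156  0.0962  0.0016]
 [ 0.5577 -0.0665  0.095   0.0002]
 [ 0.5868 -0.0703  0.0961  0.0005]]
[ 0.5788 -0.0118  0.093 ] [ 0.5754 -0.0668  0.093 ] 0.05509600742860644 0.0334303001770662 0.030889855822348714 86.54558240837972
[ 0.577  -0.0108  0.093 ] [ 0.5732 -0.0647  0.093 ] 0.05405366525977994 0.028525683845887124 0.029692942989473295 85.91619786413531
[[ 0.5161 -0.2147  0.01  ]
 [ 0.6153 -0.2207  0.01  ]] [[ 0.5145 -0.2172  0.01  ]
 [ 0.6267 -0.2233  0.01  ]]
vtips [[0.556  0.09   0.1069 0.0011]
 [0.6106 0.0854 0.1061 0.0001]]
ring,bolt,plate [[ 0.4693  0.0747  0.01  ]
 [ 0.4754 -0.0581  0.01  ]
 [ 0.4155 -0.0691  0.01  ]
 [ 0.6365 -0.1777  0.01  ]
 [ 0.6904 -0.2068  0.01  ]
 [ 0.7221 -0.1443  0.01  ]]
[[0.4473 0.0696 0.034 ]]
```

```bash
cat >>h.py <<'E'
from scipy.spatial.transform import Rotation as R
A=np.radians(86.6);U=np.array([np.cos(A),np.sin(A),0]);V=np.array([U[1],-U[0],0])
H1=np.array([.578,-.0115,.075])
Rt=R.from_matrix(np.c_[np.cross(V,[0,0,-1]),V,[0,0,-1]])
def go(p):
    o=ctrl.get_obs();w,x,y,z=o["eef_rot"];r=R.from_quat([x,y,z,w])
    print("t",o["time_s"],"pos",np.round(o["eef_pos"],4),"dr",np.round(np.degrees((r.inv()*Rt).as_rotvec())/6,2),"xyz cm",np.round(r.inv().apply(p-o["eef_pos"])*100,2))
E
python3 -c "
from h import *
print(Rt.as_matrix().round(3));go(H1+.05*U+[0,0,.11])"
```

```text
[[ 0.059  0.998  0.   ]
 [ 0.998 -0.059  0.   ]
 [ 0.     0.    -1.   ]]
t 0.1 pos [0.1302 0.5596 0.2495] dr [-1.000e-02  1.000e-02  1.338e+01] xyz cm [-55.72 -40.53   6.49]
```

>>> send_rows(dr=[[0,0,1.6],[0,0,3.2],[0,0,4.8],[0,0,6.4],[0,0,8],[0,0,9.6],[0,0,11.2],[0,0,12.8]], xyz=[[-4.5,-3.3,0],[-9.5,-6.9,0],[-14.5,-10.5,0],[-19.5,-14.2,0],[-24.5,-17.8,1],[-29.5,-21.4,2],[-34.5,-25,3],[-39.5,-28.7,4]], jaw=[100,100,100,100,100,100,100,100])

```text
time_s: 1.1
eef_pos: [0.4506, 0.1896, 0.21]
eef_rot: [-0.0, 0.709, 0.706, 0.0]
wrist_force: [1.2, -0.1, -0.7]
opening: 1.001
grasp_force: 0.0
```

```bash
python3 -c "
from h import *
go(H1+.05*U+[0,0,.11])"
```

```text
t 1.1 pos [0.4506 0.1896 0.21  ] dr [ 0.   -0.    0.53] xyz cm [-15.06  13.1    2.5 ]
```

>>> send_rows(dr=[[0,0,0.3],[0,0,0.55],[0,0,0.55],[0,0,0.55],[0,0,0.55],[0,0,0.55],[0,0,0.55],[0,0,0.55]], xyz=[[-4,3.5,0.6],[-8,7,1.3],[-12,10.4,2],[-14.6,12.7,2.4],[-15.1,13.1,2.5],[-15.1,13.1,2.5],[-15.1,13.1,2.5],[-15.1,13.1,2.5]], jaw=[100,100,100,100,100,100,100,100])

```text
time_s: 2.1
eef_pos: [0.5805, 0.0415, 0.1857]
eef_rot: [0.0, 0.726, 0.688, 0.0]
wrist_force: [0.5, -0.5, 0.6]
opening: 1.0
grasp_force: 0.0
```

```bash
python3 -c "
from h import *
go(H1+.05*U)
c=ctrl.calibration('wrist');print(np.round(c['world_from_camera'],3).tolist())
cv2.imwrite('pics/w1.png',ctrl.camera('wrist')[:,:,::-1])"
```

```text
t 2.1 pos [0.5805 0.0415 0.1857] dr [ 0.   -0.    0.05] xyz cm [-0.31  0.06 11.07]
[[0.999, 0.052, 0.015, 0.585], [-0.054, 0.959, 0.28, 0.113], [0.0, -0.28, 0.96, 0.309], [0.0, 0.0, 0.0, 1.0]]
```

View pics/w1.png

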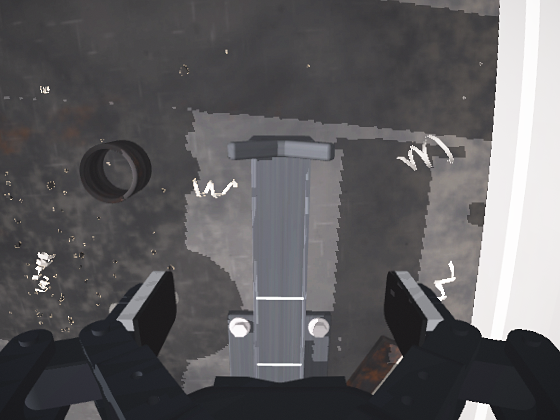

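Wrist view: first line (256,298)–(303,298), last line (258,365)–(302,365). Tube edges sit at columns 254 and 307 on row 170, and the V rest is at row 150.

```bash
python3 -c "
from h import *
P=onz('wrist',[[256,298],[303,298],[258,365],[302,365],[254,200],[306,200]],.093)
print(P.round(4)); m=[(P[i]+P[i+1])/2 for i in(0,2,4)];print(np.round(m,4))
for q in m: print(q@V,q@U)
print(H1@V,H1@U)"
```

```text
[[ 0.5624 -0.0099  0.093 ]
 [ 0.5942 -0.0116  0.093 ]
 [ 0.5596 -0.0655  0.093 ]
 [ 0.5916 -0.0672  0.093 ]
 [ 0.5662  0.0584  0.093 ]
 [ 0.5984  0.0567  0.093 ]]
[[ 0.5783 -0.0108  0.093 ]
 [ 0.5756 -0.0664  0.093 ]
 [ 0.5823  0.0576  0.093 ]]
0.5778785117635278 0.02354378511324956
0.5785325623643013 -0.03211077063905177
0.5778322918529655 0.09200334133273382
0.5776646438360598 0.0227993259057826
```

All three views agree, so I'll descend, then close the jaws.

>>> send_rows(dr=[[0,0,0],[0,0,0],[0,0,0],[0,0,0],[0,0,0],[0,0,0],[0,0,0],[0,0,0]], xyz=[[-0.3,0,2],[-0.3,0,4.5],[-0.3,0,7],[-0.3,0,9],[-0.3,0,10.4],[-0.3,0,11],[-0.3,0,11],[-0.3,0,11]], jaw=[100,100,100,100,100,100,70,50])

```text
time_s: 3.15
eef_pos: [0.5814, 0.0374, 0.0762]
eef_rot: [0.001, 0.727, 0.687, 0.0]
wrist_force: [0.1, 1.1, 0.6]
opening: 0.61
grasp_force: 0.0
```

>>> send_rows(dr=[[0,0,0],[0,0,0],[0,0,0],[0,0,0],[0,0,0],[0,0,0],[0,0,0],[0,0,0]], xyz=[[0,0,0],[0,0,0],[0,0,0],[0,0,0],[0,0,0],[0,0,0],[0,0,0],[0,0,0]], jaw=[44,40,38,38,38,38,38,38])

```text
time_s: 4.15
eef_pos: [0.5806, 0.0375, 0.0763]
eef_rot: [-0.0, 0.727, 0.687, -0.0]
wrist_force: [-4.2, 0.1, 6.1]
opening: 0.416
grasp_force: 59.0
```

>>> send_rows(dr=[[0,0,0],[0,0,0],[0,0,0],[0,0,0],[0,0,0],[0,0,0],[0,0,0],[0,0,0]], xyz=[[0.4,0,0],[0.9,0,0],[1.5,0,0],[2.1,0,0],[2.7,0,0],[3.2,0,0],[3.5,0,0],[3.7,0,0]], jaw=[38,38,38,38,38,38,38,38])

```text
time_s: 5.15
eef_pos: [0.5828, 0.0737, 0.0763]
eef_rot: [0.0, 0.727, 0.687, -0.001]
wrist_force: [-3.8, -4.7, 4.8]
opening: 0.411
grasp_force: 59.1
```

>>> send_rows(dr=[[0,0,0],[0,0,0],[0,0,0],[0,0,0],[0,0,0],[0,0,0],[0,0,0],[0,0,0]], xyz=[[0.1,0,0],[0.2,0,0],[0.3,0,0],[0.4,0,0],[0.4,0,0],[0.4,0,0],[0.4,0,0],[0.4,0,0]], jaw=[38,38,38,38,38,38,38,38])

```text
time_s: 6.15
eef_pos: [0.5831, 0.0778, 0.0763]
eef_rot: [0.0, 0.727, 0.687, -0.0]
wrist_force: [-2.2, -2.2, 4.6]
opening: 0.415
grasp_force: 59.1
```

>>> send_rows(dr=[[0,0,0],[0,0,0],[0,0,0],[0,0,0],[0,0,0],[0,0,0],[0,0,0],[0,0,0]], xyz=[[0.05,0,0],[0.1,0,0],[0.15,0,0],[0.2,0,0],[0.25,0,0],[0.3,0,0],[0.35,0,0],[0.4,0,0]], jaw=[38,38,38,38,38,38,38,38])

```text
time_s: 7.15
eef_pos: [0.5833, 0.0816, 0.0763]
eef_rot: [0.0, 0.727, 0.687, -0.0]
wrist_force: [-3.1, -4.8, 5.1]
opening: 0.411
grasp_force: 59.1
```

>>> send_rows(dr=[[0,0,0],[0,0,0],[0,0,0],[0,0,0],[0,0,0],[0,0,0],[0,0,0],[0,0,0]], xyz=[[0.05,0,0],[0.1,0,0],[0.15,0,0],[0.2,0,0],[0.25,0,0],[0.3,0,0],[0.35,0,0],[0.4,0,0]], jaw=[38,38,38,38,38,38,38,38])

```text
time_s: 8.15
eef_pos: [0.5836, 0.0856, 0.0763]
eef_rot: [0.0, 0.727, 0.687, -0.0]
wrist_force: [-2.0, -3.6, 5.1]
opening: 0.415
grasp_force: 59.1
```

>>> send_rows(dr=[[0,0,0],[0,0,0],[0,0,0],[0,0,0],[0,0,0],[0,0,0],[0,0,0],[0,0,0]], xyz=[[0.05,0,0],[0.1,0,0],[0.15,0,0],[0.2,0,0],[0.25,0,0],[0.3,0,0],[0.35,0,0],[0.4,0,0]], jaw=[38,38,38,38,38,38,38,38])

```text
time_s: 9.15
eef_pos: [0.5839, 0.0896, 0.0763]
eef_rot: [0.0, 0.727, 0.687, -0.0]
wrist_force: [-3.7, -3.8, 5.9]
opening: 0.417
grasp_force: 59.1
```

>>> send_rows(dr=[[0,0,0],[0,0,0],[0,0,0],[0,0,0],[0,0,0],[0,0,0],[0,0,0],[0,0,0]], xyz=[[0.05,0,0],[0.1,0,0],[0.15,0,0],[0.2,0,0],[0.25,0,0],[0.3,0,0],[0.35,0,0],[0.4,0,0]], jaw=[38,38,38,38,38,38,38,38])

```text
time_s: 10.15
eef_pos: [0.5841, 0.0936, 0.0763]
eef_rot: [0.0, 0.727, 0.687, -0.0]
wrist_force: [-2.5, -3.6, 5.2]
opening: 0.413
grasp_force: 59.1
```

>>> send_rows(dr=[[0,0,0],[0,0,0],[0,0,0],[0,0,0],[0,0,0],[0,0,0],[0,0,0],[0,0,0]], xyz=[[0.05,0,0],[0.1,0,0],[0.15,0,0],[0.2,0,0],[0.25,0,0],[0.3,0,0],[0.35,0,0],[0.4,0,0]], jaw=[38,38,38,38,38,38,38,38])

```text
time_s: 11.15
eef_pos: [0.5843, 0.0976, 0.0763]
eef_rot: [0.0, 0.727, 0.687, -0.0]
wrist_force: [-2.5, -4.3, 5.6]
opening: 0.416
grasp_force: 59.1
```

>>> send_rows(dr=[[0,0,0],[0,0,0],[0,0,0],[0,0,0],[0,0,0],[0,0,0],[0,0,0],[0,0,0]], xyz=[[0.05,0,0],[0.1,0,0],[0.15,0,0],[0.2,0,0],[0.25,0,0],[0.3,0,0],[0.35,0,0],[0.4,0,0]], jaw=[38,38,38,38,38,38,38,38])

```text
time_s: 12.15
eef_pos: [0.5846, 0.1016, 0.0763]
eef_rot: [0.0, 0.727, 0.687, -0.0]
wrist_force: [-2.2, -3.6, 4.8]
opening: 0.411
grasp_force: 59.1
```

>>> send_rows(dr=[[0,0,0],[0,0,0],[0,0,0],[0,0,0],[0,0,0],[0,0,0],[0,0,0],[0,0,0]], xyz=[[0.05,0,0],[0.1,0,0],[0.15,0,0],[0.2,0,0],[0.25,0,0],[0.3,0,0],[0.35,0,0],[0.4,0,0]], jaw=[38,38,38,38,38,38,38,38])

```text
time_s: 13.15
eef_pos: [0.5849, 0.1061, 0.0763]
eef_rot: [0.0, 0.727, 0.687, 0.0]
wrist_force: [-1.0, -1.9, 5.1]
opening: 0.411
grasp_force: 59.1
```

>>> send_rows(dr=[[0,0,0],[0,0,0],[0,0,0],[0,0,0],[0,0,0],[0,0,0],[0,0,0],[0,0,0]], xyz=[[0.04,0,0],[0.08,0,0],[0.12,0,0],[0.16,0,0],[0.2,0,0],[0.24,0,0],[0.27,0,0],[0.3,0,0]], jaw=[38,38,38,38,38,38,38,38])

```text
time_s: 14.15
eef_pos: [0.5851, 0.1099, 0.0764]
eef_rot: [-0.0, 0.727, 0.687, 0.001]
wrist_force: [-1.7, 2.8, 5.5]
opening: 0.414
grasp_force: 59.1
```

```bash
python3 - <<'E'
import cv2
from bench import ctrl
a=ctrl.camera("scene")[:,:,::-1][120:275,145:345];a=cv2.convertScaleAbs(a,alpha=1.8)
cv2.imwrite("pics/c3.png",cv2.resize(a,None,fx=3.8,fy=3.8,interpolation=2))
E
```

```text
(no output)
```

View pics/c3.png

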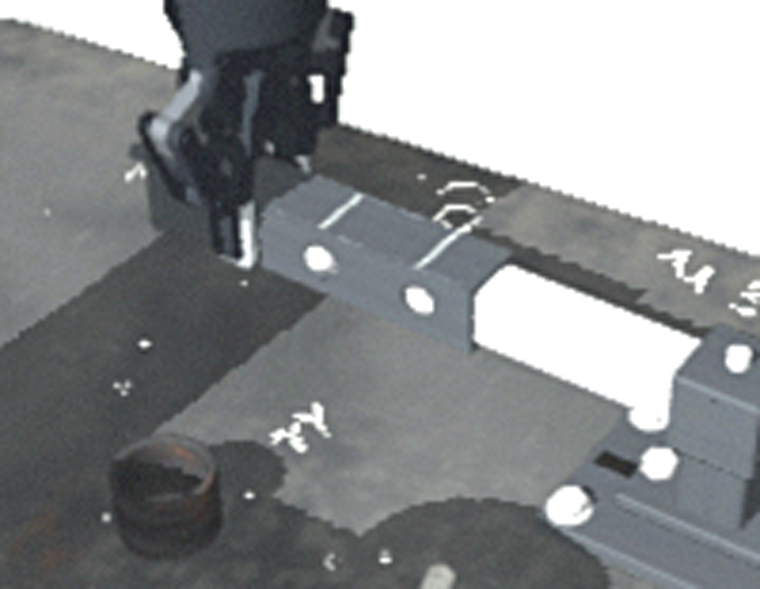

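The first hole, at crop (320,258), looks slightly fuller than the last one at (420,299). The force has changed sign because the domes are drawing the tube forward. I'll go on with a finer step.

>>> send_rows(dr=[[0,0,0],[0,0,0],[0,0,0],[0,0,0],[0,0,0],[0,0,0],[0,0,0],[0,0,0]], xyz=[[0.04,0,0],[0.08,0,0],[0.12,0,0],[0.16,0,0],[0.2,0,0],[0.2,0,0],[0.2,0,0],[0.2,0,0]], jaw=[38,38,38,38,38,38,38,38])

```text
time_s: 15.2
eef_pos: [0.5852, 0.1113, 0.0763]
eef_rot: [0.0, 0.727, 0.687, 0.0]
wrist_force: [-1.5, -0.8, 4.7]
opening: 0.416
grasp_force: 59.4
```

>>> send_rows(dr=[[0,0,0],[0,0,0],[0,0,0],[0,0,0],[0,0,0],[0,0,0],[0,0,0],[0,0,0]], xyz=[[0.05,0,0],[0.1,0,0],[0.15,0,0],[0.2,0,0],[0.2,0,0],[0.2,0,0],[0.2,0,0],[0.2,0,0]], jaw=[38,38,38,38,38,38,38,38])

```text
time_s: 16.2
eef_pos: [0.5853, 0.1126, 0.0763]
eef_rot: [0.0, 0.727, 0.687, -0.0]
wrist_force: [-1.9, -3.4, 5.8]
opening: 0.414
grasp_force: 59.5
```

```bash
python3 - <<'E'
import cv2
from bench import ctrl
print(ctrl.get_obs()["wrist_force"])
a=ctrl.camera("scene")[:,:,::-1][170:220,210:275];a=cv2.convertScaleAbs(a,alpha=1.4)
b=ctrl.camera("side")[:,:,::-1][165:225,255:320];b=cv2.convertScaleAbs(b,alpha=1.8)
f=lambda i:cv2.resize(i,(390,400),interpolation=2)
cv2.imwrite("pics/c4.png",cv2.hconcat([f(a),f(b)]))
E
```

```text
[-1.89594693 -3.38626827  5.77578073]
```

View pics/c4.png

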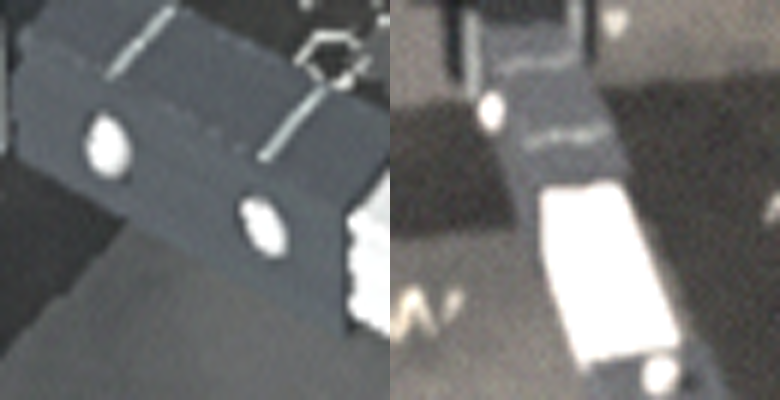

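In the side view the near button stands proud of the near face, at (490,110) in the right half of the picture. The tube is now held at about 75 mm of travel, so the first stage is done. Next I'll open the jaws and back up about 48.7 mm over the buttons.

>>> send_rows(dr=[[0,0,0],[0,0,0],[0,0,0],[0,0,0],[0,0,0],[0,0,0],[0,0,0],[0,0,0]], xyz=[[0,0,0],[0,0,0],[0,0,0],[-1,0,0],[-2.3,0,0],[-3.6,0,0],[-4.6,0,0],[-4.9,0,0]], jaw=[78,78,78,78,78,78,78,78])

```text
time_s: 17.3
eef_pos: [0.5823, 0.0634, 0.0754]
eef_rot: [0.0, 0.727, 0.687, 0.0]
wrist_force: [-0.5, 0.5, 0.0]
opening: 0.779
grasp_force: 0.0
```

```bash
python3 - <<'E'
from h import *
go(np.array([.5778*V[0]+.0984*U[0],.5778*V[1]+.0984*U[1],.075]))
a=ctrl.camera("wrist")[:,:,::-1]
cv2.imwrite("pics/w2.png",a)
E
```

```text
t 17.3 pos [0.5823 0.0634 0.0754] dr [0.   0.   0.02] xyz cm [0.06 0.03 0.04]
```

View pics/w2.png

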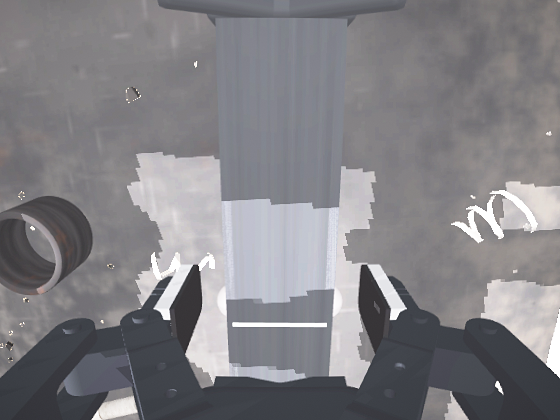

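Both buttons show beside the tube, at (223,300) and (336,300), between the open pads. The first line is on row 325. I'll check the alignment.

```bash
python3 - <<'E'
from h import *
p=ctrl.get_obs()["eef_pos"]
for uv,z in(([[232,325],[327,325]],.093),([[223,300],[336,300]],.075)):
    P=onz("wrist",uv,z);m=P.mean(0);print(P.round(4),"dU",(m-p)@U*1e3,"dV",(m-p)@V*1e3)
E
```

```text
[[0.5666 0.0649 0.093 ]
 [0.5991 0.0631 0.093 ]] dU 0.5045306244825435 dV 0.5358234016502801
[[0.5608 0.0645 0.075 ]
 [0.6048 0.062  0.075 ]] dU -0.24811775706194364 dV 0.5272731235133162
```

Aligned to within 0.5 mm, so I'll squeeze the buttons.

>>> send_rows(dr=[[0,0,0],[0,0,0],[0,0,0],[0,0,0],[0,0,0],[0,0,0],[0,0,0],[0,0,0]], xyz=[[0,0,0],[0,0,0],[0,0,0],[0,0,0],[0,0,0],[0,0,0],[0,0,0],[0,0,0]], jaw=[65,50,40,36,36,36,36,36])

```text
time_s: 18.35
eef_pos: [0.5823, 0.0648, 0.076]
eef_rot: [-0.0, 0.727, 0.687, 0.0]
wrist_force: [-3.5, -0.3, 5.3]
opening: 0.412
grasp_force: 59.1
```

>>> send_rows(dr=[[0,0,0],[0,0,0],[0,0,0],[0,0,0],[0,0,0],[0,0,0],[0,0,0],[0,0,0]], xyz=[[0.05,0,0],[0.1,0,0],[0.15,0,0],[0.2,0,0],[0.25,0,0],[0.3,0,0],[0.35,0,0],[0.4,0,0]], jaw=[36,36,36,36,36,36,36,36])

```text
time_s: 19.35
eef_pos: [0.5824, 0.0669, 0.0759]
eef_rot: [0.001, 0.727, 0.687, -0.001]
wrist_force: [-4.6, -9.4, 5.8]
opening: 0.418
grasp_force: 59.0
```

>>> send_rows(dr=[[0,0,0],[0,0,0],[0,0,0],[0,0,0],[0,0,0],[0,0,0],[0,0,0],[0,0,0]], xyz=[[0.05,0,0],[0.1,0,0],[0.15,0,0],[0.2,0,0],[0.2,0,0],[0.2,0,0],[0.2,0,0],[0.2,0,0]], jaw=[36,36,36,36,36,36,36,36])

```text
time_s: 20.35
eef_pos: [0.5825, 0.0677, 0.0759]
eef_rot: [0.001, 0.727, 0.687, -0.002]
wrist_force: [-5.5, -13.6, 5.9]
opening: 0.412
grasp_force: 59.1
```

>>> send_rows(dr=[[0,0,0],[0,0,0],[0,0,0],[0,0,0],[0,0,0],[0,0,0],[0,0,0],[0,0,0]], xyz=[[0.05,0,0],[0.1,0,0],[0.15,0,0],[0.15,0,0],[0.15,0,0],[0.15,0,0],[0.15,0,0],[0.15,0,0]], jaw=[36,36,36,36,36,36,36,36])

```text
time_s: 21.35
eef_pos: [0.5825, 0.0682, 0.0759]
eef_rot: [0.002, 0.727, 0.687, -0.002]
wrist_force: [-5.9, -18.0, 6.6]
opening: 0.41
grasp_force: 59.1
```

>>> send_rows(dr=[[0,0,0],[0,0,0],[0,0,0],[0,0,0],[0,0,0],[0,0,0],[0,0,0],[0,0,0]], xyz=[[0.05,0,0],[0.1,0,0],[0.12,0,0],[0.12,0,0],[0.12,0,0],[0.12,0,0],[0.12,0,0],[0.12,0,0]], jaw=[36,36,36,36,36,36,36,36])

```text
time_s: 22.35
eef_pos: [0.5828, 0.0725, 0.076]
eef_rot: [0.0, 0.727, 0.687, -0.0]
wrist_force: [-3.4, -4.5, 4.7]
opening: 0.411
grasp_force: 59.1
```

>>> send_rows(dr=[[0,0,0],[0,0,0],[0,0,0],[0,0,0],[0,0,0],[0,0,0],[0,0,0],[0,0,0]], xyz=[[0.5,0,0],[1.1,0,0],[1.7,0,0],[2.3,0,0],[2.8,0,0],[3.3,0,0],[3.6,0,0],[3.8,0,0]], jaw=[36,36,36,36,36,36,36,36])

```text
time_s: 23.35
eef_pos: [0.5852, 0.1109, 0.0759]
eef_rot: [0.0, 0.727, 0.687, -0.0]
wrist_force: [-1.1, -4.1, 5.4]
opening: 0.413
grasp_force: 59.2
```

>>> send_rows(dr=[[0,0,0],[0,0,0],[0,0,0],[0,0,0],[0,0,0],[0,0,0],[0,0,0],[0,0,0]], xyz=[[0.05,0,0],[0.1,0,0],[0.15,0,0],[0.2,0,0],[0.25,0,0],[0.3,0,0],[0.3,0,0],[0.3,0,0]], jaw=[36,36,36,36,36,36,36,36])

```text
time_s: 24.35
eef_pos: [0.5854, 0.1145, 0.0759]
eef_rot: [0.0, 0.727, 0.687, 0.0]
wrist_force: [-0.1, -0.3, 5.1]
opening: 0.414
grasp_force: 59.2
```

>>> send_rows(dr=[[0,0,0],[0,0,0],[0,0,0],[0,0,0],[0,0,0],[0,0,0],[0,0,0],[0,0,0]], xyz=[[0.05,0,0],[0.1,0,0],[0.15,0,0],[0.2,0,0],[0.25,0,0],[0.3,0,0],[0.3,0,0],[0.3,0,0]], jaw=[36,36,36,36,36,36,36,36])

```text
time_s: 25.35
eef_pos: [0.5856, 0.1175, 0.0759]
eef_rot: [0.0, 0.727, 0.687, 0.0]
wrist_force: [-0.9, 0.4, 5.0]
opening: 0.415
grasp_force: 59.4
```

>>> send_rows(dr=[[0,0,0],[0,0,0],[0,0,0],[0,0,0],[0,0,0],[0,0,0],[0,0,0],[0,0,0]], xyz=[[0.05,0,0],[0.1,0,0],[0.15,0,0],[0.2,0,0],[0.2,0,0],[0.2,0,0],[0.2,0,0],[0.2,0,0]], jaw=[36,36,36,36,36,36,36,36])

```text
time_s: 26.35
eef_pos: [0.5857, 0.1192, 0.0759]
eef_rot: [0.0, 0.727, 0.687, 0.0]
wrist_force: [-1.0, -1.1, 6.1]
opening: 0.412
grasp_force: 59.4
```

>>> send_rows(dr=[[0,0,0],[0,0,0],[0,0,0],[0,0,0],[0,0,0],[0,0,0],[0,0,0],[0,0,0]], xyz=[[0.05,0,0],[0.1,0,0],[0.15,0,0],[0.2,0,0],[0.2,0,0],[0.2,0,0],[0.2,0,0],[0.2,0,0]], jaw=[36,36,36,36,36,36,36,36])

```text
time_s: 27.35
eef_pos: [0.5857, 0.12, 0.0759]
eef_rot: [0.001, 0.727, 0.687, -0.0]
wrist_force: [-1.8, -5.8, 5.6]
opening: 0.411
grasp_force: 59.5
```

```bash
python3 - <<'E'
import cv2
from bench import ctrl
a=ctrl.camera("scene")[:,:,::-1][170:220,210:275];a=cv2.convertScaleAbs(a,alpha=1.4)
b=ctrl.camera("side")[:,:,::-1][150:210,255:320];b=cv2.convertScaleAbs(b,alpha=1.8)
f=lambda i:cv2.resize(i,(390,400),interpolation=2)
cv2.imwrite("pics/c5.png",cv2.hconcat([f(a),f(b)]))
E
```

```text
(no output)
```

View pics/c5.png

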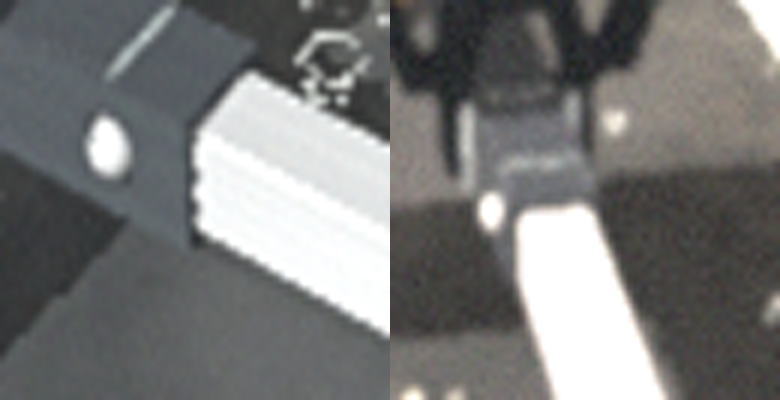

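Locked through the last holes, with the near button proud at (490,212) in the right half. I'll ease off, open the jaws and lift away.

>>> send_rows(dr=[[0,0,0],[0,0,0],[0,0,0],[0,0,0],[0,0,0],[0,0,0],[0,0,0],[0,0,0]], xyz=[[-0.1,0,0],[-0.1,0,0],[-0.1,0,0],[-0.1,0,0],[-0.1,0,0],[-0.1,0,0],[-0.1,0,0],[-0.1,0,0]], jaw=[36,36,50,90,90,90,90,90])

```text
time_s: 28.45
eef_pos: [0.5854, 0.1201, 0.0754]
eef_rot: [-0.0, 0.727, 0.687, 0.0]
wrist_force: [0.7, -1.1, 0.0]
opening: 0.899
grasp_force: 0.0
```

>>> send_rows(dr=[[0,0,0],[0,0,0],[0,0,0],[0,0,0],[0,0,0],[0,0,0],[0,0,0],[0,0,0]], xyz=[[0,0,-1],[0,0,-3],[0,0,-6],[0,0,-9],[0,0,-11],[0,0,-12],[0,0,-12],[0,0,-12]], jaw=[90,90,90,90,90,90,90,90])

```text
time_s: 29.45
eef_pos: [0.5847, 0.1201, 0.1941]
eef_rot: [-0.001, 0.727, 0.687, -0.001]
wrist_force: [0.2, 0.1, -0.5]
opening: 0.904
grasp_force: 0.0
```

```bash
python3 - <<'E'
from bench import ctrl
import cv2
cv2.imwrite("pics/w3.png",ctrl.camera("wrist")[:,:,::-1])
E
```

```text
(no output)
```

View pics/w3.png

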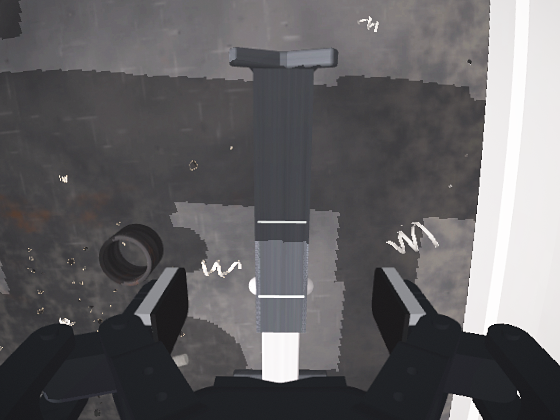

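Both buttons stand out symmetrically beside the last line, at (253,286) and (309,286). The gripper is clear, so I'll hand in.

```bash
python3 -c "
from bench import ctrl
print(ctrl.hand_in())"
```

```text
the job is handed in; nothing more can be done
None
```

The stock rest is extended and handed in at about 29.5 s: both buttons stand out through the last pair of holes, the highest pull I read was 18 N (post slips at about 30 N), and the gripper let go without going near the loose things; no verdict came back.

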